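# Load the steriliser tray with the instruments that are open to the steam

## Task

Load the steel steriliser tray for the autoclave: lay each of the two hemostats whose jaws stand open flat and lengthwise inside the rectangular bay of its size (the larger one in the long bay, the smaller one in the short bay), and stand the open pot upright in the round bay. Steam cannot get into what is closed, so leave the two hemostats that are ratcheted shut and the pot with its lid on lying where they are. Let go of everything.

Things in the scene. Friction and masses are not known exactly. Their poses are not given: they have to be found in the camera images.
- large_open_c (a point): LARGE steel hemostat, 140 mm long, flat on a 3 mm blue mat, jaws OPEN: tips 19 mm apart, ring handles spread to 73 mm. Point: centre of the box lock (pivot block), half-way up; x towards the jaw tips, z up. Box lock 20 x 12.5 mm (along, across), 7 tall, gripped across; tips 50 mm ahead of the point, ring ends 90 behind (middle of its length 20 behind). Other parts 5 thick. 45 g.
- small_open_c (a point): SMALL steel hemostat, 101 mm long, flat on the mat, jaws OPEN: tips 15 mm apart, ring handles spread to 57 mm. Point: centre of the box lock (pivot block), half-way up; x towards the jaw tips, z up. Box lock 14.4 x 9 mm (along, across), 6 tall, gripped across; tips 36 mm ahead of the point, ring ends 65 behind (middle of its length 14 behind). Other parts 4 thick. 25 g.
- large_shut_c (a point): LARGE steel hemostat, 140 mm long, on the mat, RATCHETED SHUT: jaws closed, ratchet teeth between the shanks engaged, ring handles nearly touching, 49 mm overall. To be left where it lies. Point: centre of the box lock (pivot block), half-way up; x towards the jaw tips, z up. Box lock 20 x 12.5 x 7 mm.
- small_shut_c (a point): SMALL steel hemostat, 101 mm long, on the mat, RATCHETED SHUT: jaws closed, ratchet engaged, ring handles nearly touching, 35 mm overall. To be left where it lies. Point: centre of the box lock (pivot block), half-way up; x towards the jaw tips, z up. Box lock 14.4 x 9 x 6 mm.
- pot_open_c (a point): Round steel pot without a lid, upright on the 3 mm blue mat (the mat lies on the bench, bench top z = 0): outside diameter 54 mm, 40 tall, wall 2.5, hollow. Point: on its axis, 20 mm above its underside; z up. 70 g.
- pot_lidded_c (a point): The same steel pot with its lid on: 54 mm across, lid 57 mm across with a small knob, 59 mm tall in all. To be left where it stands. Point: on its axis, 20 mm above its underside.
- bay_large: LONG bay, for the large hemostat: inside 162 mm along x, 92 along y, rib 3 wide. One of 3 dark silicone bays in a row along y, 100 mm apart, any order, in a fixed steel tray (182 mm along x, 310 along y, wall 22 high, 2 thick). Origin: centre of the bay's underside, 2 mm above the bench; bay floor 1.5 mm and rib top 6 mm above it. Rings may lie to either end.
- bay_small: SHORT bay, for the small hemostat: inside 124 mm along x, 80 along y, rib 3 wide. One of 3 dark silicone bays in a row along y, 100 mm apart, any order, in a fixed steel tray (182 mm along x, 310 along y, wall 22 high, 2 thick). Origin: centre of the bay's underside, 2 mm above the bench; bay floor 1.5 mm and rib top 6 mm above it. Rings may lie to either end.
- bay_round: ROUND bay, for the open pot: inside diameter 76 mm, rib 3 wide. One of 3 dark silicone bays in a row along y, 100 mm apart, any order, in a fixed steel tray (182 mm along x, 310 along y, wall 22 high, 2 thick). Origin: centre of the bay's underside, 2 mm above the bench; bay floor 1.5 mm and rib top 6 mm above it. The tray's wall can be 53 mm off along y, but is 89 mm off along x.
There are look-alikes about, which are no part of the job. Leave any red or yellow look-alike of the part that bears large_open_c alone.

How it is judged:
At the end, for the whole second after the job is handed in: Open hemostats flat in the bay of their size: within 0.3 rad of lengthwise, box lock within 16 mm of the centre line and 35 mm (small: 30) of the middle, tilt < 0.08 rad; open pot upright within 14 mm of the round bay's centre; shut hemostats and lidded pot within 20 mm of their start; all at rest (x of large_open_c in the frame of bay_large between -0.035 and 0.035 m and y of large_open_c in the frame of bay_large between -0.016 and 0.016 m and z of large_open_c in the frame of bay_large below 0.009 m and angle between the x axis of large_open_c and the x axis of bay_large, either way round below 0.3 rad and angle between each of large_open_c, small_open_c's own z axis and vertical below 0.08 rad and x of small_open_c in the frame of bay_small between -0.03 and 0.03 m and y of small_open_c in the frame of bay_small between -0.016 and 0.016 m and z of small_open_c in the frame of bay_small below 0.0085 m and angle between the x axis of small_open_c and the x axis of bay_small, either way round below 0.3 rad and horizontal distance between pot_open_c and bay_round below 0.014 m and z of pot_open_c in the frame of bay_round below 0.0245 m and angle between pot_open_c's own z axis and vertical below 0.1 rad and linear speed of each of large_open, small_open, pot_open below 0.02 m/s and distance of each of large_shut_c, small_shut_c, pot_lidded_c from where it was at the start of the episode below 0.02 m); the robot touches nothing.
It fails at once if a hemostat that is ratcheted shut or the lidded pot is moved more than 20 mm (distance of any of large_shut_c, small_shut_c, pot_lidded_c from where it was at the start of the episode above 0.02 m).
It also fails if it takes over 93 s, if anything falls off the work surface, if the arm or the gripper's body presses on something with over 40 N, if the wrist force passes 120 N, or if a joint passes its speed limit or range.

## Robot

A 7-joint arm with a two-finger parallel gripper is mounted at the origin on the work surface. World frame = base frame: x ahead of the robot, y to its left, z up, the work surface at z = 0. Lengths are in m, angles in rad, forces in N, time in s.
With the tool pointing down it reaches from about 0.425 to 0.925 m from the base axis. Payload 6.8 kg.
Tool frame: the origin (TCP) lies on the mounting face of the last link; the fingertips stand 173 mm ahead of it and the grasp point (between the pads) lies 155 mm ahead of it; z points along the fingers, y is the line along which they close (so a half turn about z gives the same grasp; the last joint's range is limited). The gripper opens to 85 mm and grips with 20 to 120 N. Pads are 22 mm wide; open, the fingers measure 114 mm over their backs; the gripper's body (76 mm by 85 mm) begins 54 mm behind the grasp point. The pads swing forward as they close: fully open they stand 13 mm farther back than shut.
Start: joints at [-1.291, 0.477, 0.022, 1.555, -0.011, 1.109, -0.083], TCP at [0.255, 0.625, 0.405] pointing down, gripper open.
Joint ranges: [-2.96, 2.96], [-0.34, 2.1], [-1.41, 1.46], [0.24, 2.44], [-1.37, 4.51], [0.17, 1.92], [-2.96, 2.96]. Speed limits (rad/s): [2.39, 2.39, 3.14, 3.14, 3.14, 3.14, 3.14].

## Interface

Orientations are given as a rotation vector (axis times angle).
In Python, from bench import r gives the robot as it stands.
- The arm moves only by the tool arm_command, never from a script. Its argument "plan" is a list of rows, each an object of numbers: "claw": the closure, from 0 (fully open) to 1 (shut); "tx", "ty", "tz": the shift along the tool's x, y, z in m; "ax", "ay", "az": the turn, a rotation vector about the tool's x, y, z in degrees. A call has exactly 10 rows; each row shifts and turns the commanded pose from where the row before left it, along the tool's axes as they then stand; what a row does not reach is not made up. A row lasts 1/12 s, in which the tool goes at most 41.7 mm and 7.16 degrees, less where a joint would pass 70% of its speed; a pose out of reach is approached as far as the arm can. A call is refused whole if a number of a shift passes 0.0417 or a number of a turn 7.16, either way. A call with a gripper value outside its range is refused whole. The fingers move at their own pace and stop on an object; "squeeze" is the grip in N (left out, the last holds). Time passes only in rows, so rows that do not move let the fingers close, or fill a call up. It gives the time, the measured TCP pose, the force, the opening and the grip force at its end, in the units of the state.
- r.get_obs(): the state, without advancing time (a new reading comes with each control period).
- r.grab_frame(name): name is "scene" or "side" or "wrist"; returns the picture (384x512x3 uint8, red, green, blue); there is no depth.
- r.camera_model(name): a dict with "fx", "fy", "cx", "cy" (pixels), "position" and "orientation" of the camera in the world; the wrist camera has in their place "tool_from_camera" (4x4, takes a point from camera to tool coordinates, whose origin is the TCP and whose axes are the flange's). Camera axes: x right, y up, looking along -z (the intrinsics and any distortion apply to the point x, -y, -z); pixel columns grow to the right and rows downward; lengths in m; the calibration is good to about 2 mm. A picture is of the moment at which its call begins: read the wrist's pose just before it. camera_model takes no time and is no camera call.
- r.hand_in(): hands the job in; it is judged then, once.
Trained networks look in the newest picture that a camera, given by its name, has taken for a name from the list of things; names that differ only in an ending like _2 or _b are one class to them, and where a whole thing is asked for, a point or a joint stands for the part that bears it (a point fixed in the world has none). Each returns a list of dicts, best first, with "confidence" (0 to 1); they miss things now and then, are a little off and sometimes report something else, mostly with a low value. They report only what shows in the picture. A call takes as long as a camera call. They do not tell look-alikes from the thing itself.
- r.boxes_of(target, camera): "location" ([x, y, z] in m, in the coordinates of the camera as it stood for that picture, good to about 4 mm: the middle of the surface that is visible of it).
- r.tip_of(target, camera): "location" ([x, y, z] in m, in the coordinates of the camera as it stood for that picture, good to about 4 mm: a listed point, or the origin of a listed thing).
The state is a dict: "clock": time; "joints": joint angles; "qvel": joint speeds; "tau": joint torques, N m; "tcp_pos": TCP position; "orientation": TCP orientation; "contact_force": force on the tool from outside, world axes, zero at the start; "moment": the same for the moment, N m; "grip_width": finger opening in m; "gripper_force": force on a finger pad.
Only numpy, scipy, OpenCV 4.12 (cv2) and the standard library are available. Lean on these libraries where they do the work, as an engineer would, in place of code of your own. Each camera call takes 0.05 s, during which the arm holds its last target. There are 200 camera calls.

## Working session

There is one attempt and no reset: what is moved stays moved. The work goes in short steps, Python scripts to look and compute and a tool call to move; the robot and the scene stay as the last step left them, time stands still between calls to the robot, and variables do not carry over. Pictures are saved under pics/ and viewed, at most 14 in all, crops included, and the job is handed in when it is done.

Besides the shell and the picture viewer there is one more tool, called after "Request:" by a JSON object that holds its "method" and its "body". arm_command: Moves the arm, as the interface text tells. Its arguments: {"type":"object","properties":{"plan":{"type":"array","items":{"type":"object","properties":{"claw":{"type":"number"},"tx":{"type":"number"},"ty":{"type":"number"},"tz":{"type":"number"},"ax":{"type":"number"},"ay":{"type":"number"},"az":{"type":"number"}}}},"squeeze":{"type":"number"}},"required":["plan"]}

```bash
ls; mkdir -p pics
cat > h.py <<'E'
import numpy as np, cv2
from scipy.spatial.transform import Rotation as R
from bench import r
def campose(name):
    m=r.camera_model(name)
    if 'tool_from_camera' in m:
        o=r.get_obs(); T=np.eye(4); T[:3,:3]=R.from_rotvec(o['orientation']).as_matrix(); T[:3,3]=o['tcp_pos']
        return m,T@np.array(m['tool_from_camera'])
    T=np.eye(4); q=np.array(m['orientation']); T[:3,:3]=q if q.shape==(3,3) else R.from_rotvec(q).as_matrix(); T[:3,3]=m['position']
    return m,T
def toworld(T,p): return T[:3,:3]@np.array(p)+T[:3,3]
def pix2world(m,T,u,v,z):
    K=np.array([[m['fx'],0,m['cx']],[0,m['fy'],m['cy']],[0,0,1.]])
    d=m.get('distortion'); n=cv2.undistortPoints(np.array([[[u,v]]],float),K,None if d is None else np.array(d,float)).ravel()
    w=T[:3,:3]@np.array([n[0],-n[1],-1]); return T[:3,3]+w*(z-T[2,3])/w[2]
def snap(name,f):
    mT=campose(name); im=r.grab_frame(name); cv2.imwrite(f'pics/{f}.png',im[:,:,::-1]); return mT
E
python3 - <<'E'
from h import *
o=r.get_obs(); print(o)
for c in('scene','side','wrist'):
    print(r.camera_model(c)); m,T=snap(c,c+'0')
    if c=='wrist' : continue
    for n in ['large_open_c','small_open_c','large_shut_c','small_shut_c','pot_open_c','pot_lidded_c','bay_large','bay_small','bay_round']:
        for d in r.tip_of(n,c)[:5]: print(c,n,round(d['confidence'],2),toworld(T,d['location']).round(3))
E
```

```text
pics
{'clock': 0.0, 'joints': array([-1.29109852,  0.47780331,  0.02231192,  1.55644705, -0.01150361,
        1.10929524, -0.0830974 ]), 'qvel': array([-1.38633593e-03, -1.73410093e-03,  1.62606859e-03, -6.30523672e-05,
       -3.19311969e-04, -1.65560066e-03, -5.71641763e-04]), 'tau': array([ 2.48969618e-04, -5.96465313e+01,  1.60800677e+00, -2.81175578e+01,
        1.24623507e-02,  9.62721213e-03, -1.73072215e-05]), 'tcp_pos': array([0.25512532, 0.62463256, 0.40372459]), 'orientation': array([-6.05223350e-01, -3.08250469e+00,  2.84342328e-03]), 'contact_force': array([-0.31906338, -0.70370642,  0.48323127]), 'moment': array([ 0.02063089, -0.00134514, -0.03408281]), 'gripper_force': 0.0, 'grip_width': 0.0854434996273161}
{'fx': 396.4930624425841, 'fy': 396.4930624425841, 'cx': 251.7509945151282, 'cy': 191.54100254902346, 'position': array([1.01779132, 0.60042295, 0.83149298]), 'orientation': array([0.37990761, 1.0347313 , 2.30531453])}
scene large_open_c 0.7 [ 0.51  -0.301  0.005]
scene large_open_c 0.61 [ 0.287 -0.552  0.003]
scene large_open_c 0.42 [ 0.57  -0.608  0.004]
scene sma
[... 1094 characters left out ...]
 0.79 [ 0.651 -0.051  0.018]
side bay_large 0.62 [ 0.645 -0.201  0.025]
side bay_large 0.61 [0.493 0.186 0.004]
side bay_large 0.5 [ 0.509 -0.183  0.005]
side bay_small 0.7 [0.479 0.282 0.002]
side bay_round 0.6 [ 0.474  0.385 -0.001]
{'fx': 275.99508987724073, 'fy': 275.99508987724073, 'cx': 254.30564177996578, 'cy': 191.2385110271835, 'tool_from_camera': array([[ 6.74705540e-04,  9.60597711e-01,  2.77941688e-01,
         7.01244836e-02],
       [ 9.99999761e-01, -6.89793653e-04, -4.35025598e-05,
         4.30202665e-04],
       [ 1.49933953e-04,  2.77941651e-01, -9.60597947e-01,
         3.05887782e-02],
       [ 0.00000000e+00,  0.00000000e+00,  0.00000000e+00,
         1.00000000e+00]])}
```

```bash
python3 -c "
import cv2
for n in('scene0','side0'):
    cv2.imwrite(f'pics/{n}b.png',cv2.resize(cv2.imread(f'pics/{n}.png'),(800,600),interpolation=cv2.INTER_CUBIC))"
```

```text
(no output)
```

View pics/scene0b.png

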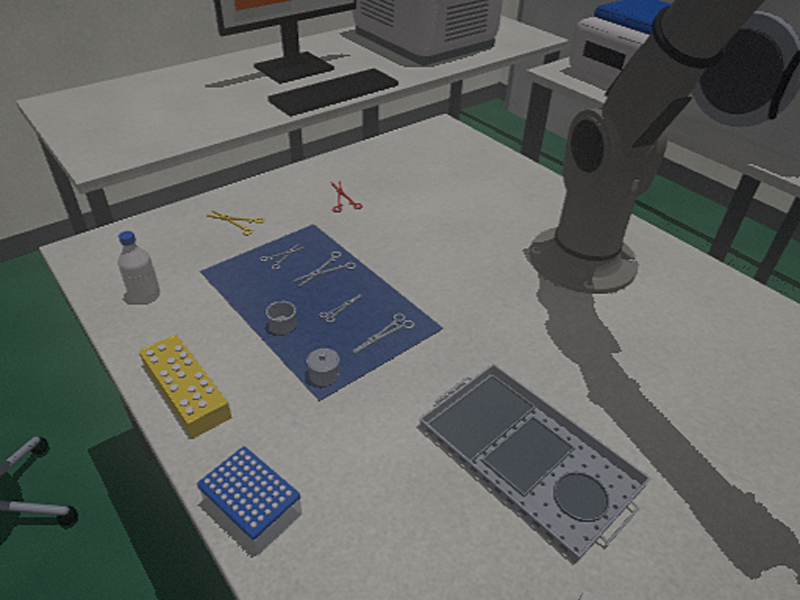

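View pics/side0b.png

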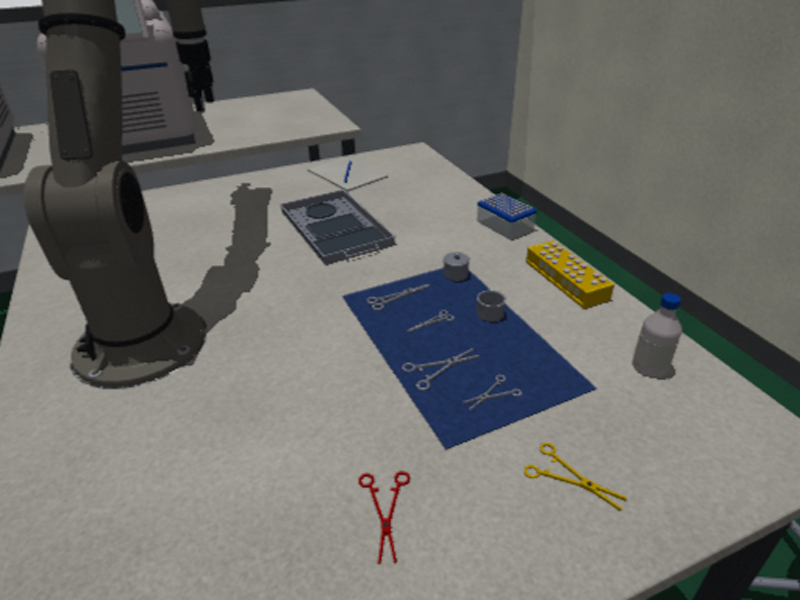

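The scene shows the mat with four hemostats. The open large (about 330,268) and the open small (282,256) are next to the shut ones, and the tray lies at lower right with its bays in the order long, short, round from right (-y) to left. Both cameras agree to about 5 mm. First I'll move over the tray and look from there.

Request:
{"method": "arm_command", "body": {"plan": [{"tx": -0.0335, "ty": -0.0225}, {"tx": -0.0335, "ty": -0.0225}, {"tx": -0.0335, "ty": -0.0225}, {"tx": -0.0335, "ty": -0.0225}, {"tx": -0.0335, "ty": -0.0225}, {"tx": -0.0335, "ty": -0.0225}, {"tx": -0.0335, "ty": -0.0225}, {"tx": -0.0335, "ty": -0.0225}, {"tx": -0.0335, "ty": -0.0225}, {"tx": -0.0335, "ty": -0.0225}]}}

```text
invalid input at $.plan[0]: expected keys claw, tx, ty, tz, ax, ay, az
```

Request:
{"method": "arm_command", "body": {"plan": [{"claw": 0, "tx": -0.0335, "ty": -0.0225, "tz": 0, "ax": 0, "ay": 0, "az": 0}, {"claw": 0, "tx": -0.0335, "ty": -0.0225, "tz": 0, "ax": 0, "ay": 0, "az": 0}, {"claw": 0, "tx": -0.0335, "ty": -0.0225, "tz": 0, "ax": 0, "ay": 0, "az": 0}, {"claw": 0, "tx": -0.0335, "ty": -0.0225, "tz": 0, "ax": 0, "ay": 0, "az": 0}, {"claw": 0, "tx": -0.0335, "ty": -0.0225, "tz": 0, "ax": 0, "ay": 0, "az": 0}, {"claw": 0, "tx": -0.0335, "ty": -0.0225, "tz": 0, "ax": 0, "ay": 0, "az": 0}, {"claw": 0, "tx": -0.0335, "ty": -0.0225, "tz": 0, "ax": 0, "ay": 0, "az": 0}, {"claw": 0, "tx": -0.0335, "ty": -0.0225, "tz": 0, "ax": 0, "ay": 0, "az": 0}, {"claw": 0, "tx": -0.0335, "ty": -0.0225, "tz": 0, "ax": 0, "ay": 0, "az": 0}, {"claw": 0, "tx": -0.0335, "ty": -0.0225, "tz": 0, "ax": 0, "ay": 0, "az": 0}]}}

```text
clock: 1.88
tcp_pos: [0.481, 0.2881, 0.405]
orientation: [0.605, 3.082, 0.001]
contact_force: [-0.4, 1.2, 0.4]
grip_width: 0.0854
gripper_force: 0.0
```

Run:
```python
from h import *
m,T=snap('wrist','w1'); o=r.get_obs(); print(o['clock'],o['tcp_pos'],o['orientation'],o['joints'].round(2))
for n in ['bay_large','bay_small','bay_round']:
    for d in r.tip_of(n,'wrist')[:3]: print(n,round(d['confidence'],2),toworld(T,d['location']).round(4))
```

```text
1.9333 [0.48606044 0.27961468 0.40526814] [ 0.62166823  3.0750718  -0.00513847] [-0.77  0.29  0.16  1.84 -0.05  1.01  0.59]
bay_large 0.76 [0.4893 0.1883 0.006 ]
bay_small 0.89 [0.4843 0.2847 0.0046]
bay_round 0.71 [0.4759 0.3886 0.0016]
```

View pics/w1.png

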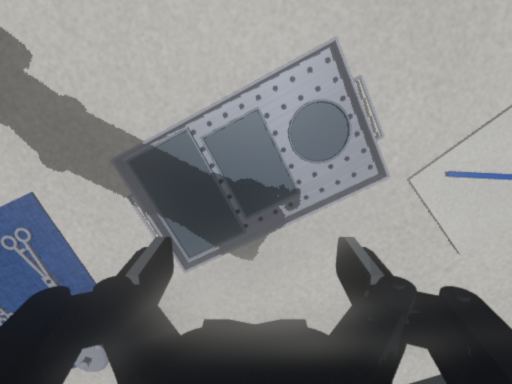

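```bash
cat >> h.py <<'E'
def go(p,yaw_x,o=None):
    """world TCP target & yaw (deg) of tool x -> turn az (deg) and tool-frame shift before turn"""
    o=o or r.get_obs(); M=R.from_rotvec(o['orientation']).as_matrix()
    y0=np.degrees(np.arctan2(M[1,0],M[0,0])); az=-((yaw_x-y0+180)%360-180)
    a=np.radians(yaw_x); N=np.array([[np.cos(a),np.sin(a),0],[np.sin(a),-np.cos(a),0],[0,0,-1]])
    d=np.array(p)-o['tcp_pos']
    print('yaw now %.1f az %.1f | shift in current axes'%(y0,az),(M.T@d).round(4),'after turn',(N.T@d).round(4),'tilt',np.degrees(R.from_matrix(N.T@M@R.from_euler('z',az,degrees=True).as_matrix()).magnitude()).round(2))
E
python3 - <<'E'
from h import *
m,T=campose('side'); s=.64
P={}
for k,(u,v) in dict(Lr1=(408,367),Lr2=(424,384),Lt1=(475,350),Lt2=(478,356),Ll=(450,361),Sr1=(501,378),Sr2=(517,393),St1=(466,400),St2=(471,408),Sl=(486,394)).items():
    P[k]=pix2world(m,T,u*s,v*s,.006); print(k,P[k].round(3))
for a in 'LS':
    d=(P[a+'t1']+P[a+'t2']-P[a+'r1']-P[a+'r2']); print(a,'yaw',np.degrees(np.arctan2(d[1],d[0])))
m,T=campose('wrist')
c=[pix2world(m,T,u,v,.024)[:2] for u,v in [(112,160),(335,40),(386,176),(186,269)]]
print(np.round(c,4)); print(np.mean(c,0),[np.degrees(np.arctan2(*(d)[::-1])) for d in (c[0]-c[1],c[3]-c[2],c[3]-c[0],c[2]-c[1])],[np.linalg.norm(d) for d in (c[0]-c[1],c[3]-c[2],c[3]-c[0],c[2]-c[1])])
o=r.get_obs(); print(o['clock'],o['tcp_pos'],o['orientation'])
go([.6,0,.35],180);go([.49,-.33,.30],180)
E
```

```text
Lr1 [ 0.432 -0.283  0.006]
Lr2 [ 0.439 -0.333  0.006]
Lt1 [ 0.562 -0.293  0.006]
Lt2 [ 0.558 -0.309  0.006]
Ll [ 0.506 -0.3    0.006]
Sr1 [ 0.565 -0.375  0.006]
Sr2 [ 0.57  -0.417  0.006]
St1 [ 0.486 -0.396  0.006]
St2 [ 0.485 -0.415  0.006]
Sl [ 0.523 -0.397  0.006]
L yaw 3.3105777715224356
S yaw -173.71443193406282
[[0.4024 0.1247]
 [0.3792 0.4307]
 [0.5563 0.4435]
 [0.5805 0.142 ]]
[0.47959667 0.28520525] [np.float64(-85.65907961417712), np.float64(-85.41880631703961), np.float64(5.549522064053718), np.float64(4.1300286013706025)] [np.float64(0.30683565960235554), np.float64(0.30241103600013786), np.float64(0.17890629789102824), np.float64(0.17759952418538102)]
2.0833 [0.48103347 0.28862445 0.40489505] [6.10537511e-01 3.08144540e+00 4.12799248e-04]
yaw now 157.6 az -22.4 | shift in current axes [-0.22   -0.2215  0.0549] after turn [-0.119  -0.2886  0.0549] tilt 0.02
yaw now 157.6 az -22.4 | shift in current axes [-0.2441 -0.5685  0.1048] after turn [-0.009  -0.6186  0.1049] tilt 0.02
```

Request:
{"method": "arm_command", "body": {"plan": [{"claw": 0, "tx": 0, "ty": 0, "tz": 0, "ax": 0, "ay": 0, "az": -5.6}, {"claw": 0, "tx": 0, "ty": 0, "tz": 0, "ax": 0, "ay": 0, "az": -5.6}, {"claw": 0, "tx": 0, "ty": 0, "tz": 0, "ax": 0, "ay": 0, "az": -5.6}, {"claw": 0, "tx": 0, "ty": 0, "tz": 0, "ax": 0, "ay": 0, "az": -5.6}, {"claw": 0, "tx": 0, "ty": -0.041, "tz": 0, "ax": 0, "ay": 0, "az": 0}, {"claw": 0, "tx": 0, "ty": -0.041, "tz": 0, "ax": 0, "ay": 0, "az": 0}, {"claw": 0, "tx": 0, "ty": -0.041, "tz": 0, "ax": 0, "ay": 0, "az": 0}, {"claw": 0, "tx": 0, "ty": -0.041, "tz": 0, "ax": 0, "ay": 0, "az": 0}, {"claw": 0, "tx": 0, "ty": -0.041, "tz": 0, "ax": 0, "ay": 0, "az": 0}, {"claw": 0, "tx": 0, "ty": -0.041, "tz": 0, "ax": 0, "ay": 0, "az": 0}]}}

```text
clock: 2.92
tcp_pos: [0.4805, 0.0439, 0.4049]
orientation: [-0.01, 3.141, 0.001]
contact_force: [0.1, -0.2, 0.4]
grip_width: 0.0851
gripper_force: 0.0
```

Request:
{"method": "arm_command", "body": {"plan": [{"claw": 0, "tx": -0.008, "ty": -0.038, "tz": 0.013, "ax": 0, "ay": 0, "az": 0}, {"claw": 0, "tx": -0.008, "ty": -0.038, "tz": 0.013, "ax": 0, "ay": 0, "az": 0}, {"claw": 0, "tx": -0.008, "ty": -0.038, "tz": 0.013, "ax": 0, "ay": 0, "az": 0}, {"claw": 0, "tx": -0.008, "ty": -0.038, "tz": 0.013, "ax": 0, "ay": 0, "az": 0}, {"claw": 0, "tx": -0.008, "ty": -0.038, "tz": 0.013, "ax": 0, "ay": 0, "az": 0}, {"claw": 0, "tx": -0.008, "ty": -0.038, "tz": 0.013, "ax": 0, "ay": 0, "az": 0}, {"claw": 0, "tx": -0.008, "ty": -0.038, "tz": 0.013, "ax": 0, "ay": 0, "az": 0}, {"claw": 0, "tx": -0.008, "ty": -0.038, "tz": 0.013, "ax": 0, "ay": 0, "az": 0}, {"claw": 0.0, "tx": 0, "ty": -0.038, "tz": 0, "ax": 0, "ay": 0, "az": 0}, {"claw": 0.0, "tx": 0, "ty": 0, "tz": 0, "ax": 0, "ay": 0, "az": 0}]}}

```text
clock: 3.75
tcp_pos: [0.5452, -0.3046, 0.3001]
orientation: [-0.006, -3.141, 0.008]
contact_force: [-0.7, -0.5, 0.5]
grip_width: 0.0859
gripper_force: 0.0
```

Run:
```python
from h import *
r.grab_frame('wrist');r.grab_frame('wrist')
m,T=snap('wrist','w2'); o=r.get_obs(); print(o['clock'],o['tcp_pos'],o['orientation'],o['joints'].round(2))
for n in ['large_open_c','small_open_c','large_shut_c','small_shut_c','pot_open_c']:
    for d in r.tip_of(n,'wrist')[:3]: print(n,round(d['confidence'],2),toworld(T,d['location']).round(4))
```

```text
3.9 [ 0.5468716  -0.29652196  0.30032135] [ 6.95490065e-03 -3.14145455e+00 -1.90900170e-03] [ 0.16  0.52  0.32  1.8  -0.21  0.86  2.16]
large_open_c 0.58 [ 0.5086 -0.296   0.0059]
small_open_c 0.85 [ 0.5134 -0.3974  0.0033]
small_open_c 0.21 [ 0.5101 -0.1811  0.0103]
large_shut_c 0.55 [ 0.5299 -0.0692  0.007 ]
small_shut_c 0.95 [ 0.5071 -0.1814  0.01  ]
pot_open_c 0.82 [ 0.6437 -0.2018  0.0241]
```

View pics/w2.png

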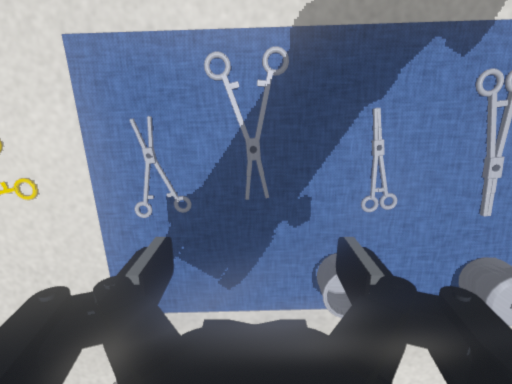

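Run:
```python
from h import *
m,T=campose('wrist'); o=r.get_obs()
P={}
for k,(u,v) in dict(Lr1=(217,66),Lr2=(275,61),Lt1=(249,199),Lt2=(267,197),Ll=(253,149),Sr1=(143,209),Sr2=(183,204),St1=(132,120),St2=(150,117),Sl=(149,155)).items():
    P[k]=pix2world(m,T,u,v,.01 if k in('Ll','Sl') else .0055); print(k,P[k].round(4))
for a in 'LS':
    d=(P[a+'t1']+P[a+'t2']-P[a+'r1']-P[a+'r2']); print(a,'yaw',np.degrees(np.arctan2(d[1],d[0])), np.linalg.norm(d)/2,np.linalg.norm(P[a+'r1']-P[a+'r2']))
print(o['tcp_pos'])
go([.5095,-.2975,.20],184)
```

```text
Lr1 [ 0.4386 -0.3292  0.0055]
Lr2 [ 0.4343 -0.2781  0.0055]
Lt1 [ 0.5617 -0.3008  0.0055]
Lt2 [ 0.5595 -0.2827  0.0055]
Ll [ 0.5109 -0.297   0.01  ]
Sr1 [ 0.5731 -0.4086  0.0055]
Sr2 [ 0.5674 -0.3676  0.0055]
St1 [ 0.4854 -0.4096  0.0055]
St2 [ 0.4825 -0.3926  0.0055]
Sl [ 0.5172 -0.3953  0.01  ]
L yaw 5.474719651048022 0.12471225707953018 0.05127568155412493
S yaw -171.45003720899462 0.08727698605184667 0.041423152251645515
[ 0.54676754 -0.29602763  0.30092441]
yaw now -179.7 az -3.7 | shift in current axes [ 0.0373 -0.0013  0.1009] after turn [0.0373 0.0011 0.1009] tilt 0.05
```

Request:
{"method": "arm_command", "body": {"plan": [{"claw": 0.55, "tx": 0, "ty": 0, "tz": 0, "ax": 0, "ay": 0, "az": -5.2}, {"claw": 0.55, "tx": 0.009, "ty": 0, "tz": 0.02, "ax": 0, "ay": 0, "az": 0}, {"claw": 0.55, "tx": 0.009, "ty": 0, "tz": 0.02, "ax": 0, "ay": 0, "az": 0}, {"claw": 0.55, "tx": 0.009, "ty": 0, "tz": 0.02, "ax": 0, "ay": 0, "az": 0}, {"claw": 0.55, "tx": 0.009, "ty": 0, "tz": 0.02, "ax": 0, "ay": 0, "az": 0}, {"claw": 0.55, "tx": 0, "ty": 0, "tz": 0.02, "ax": 0, "ay": 0, "az": 0}, {"claw": 0.55, "tx": 0, "ty": 0, "tz": 0, "ax": 0, "ay": 0, "az": 0}, {"claw": 0.55, "tx": 0, "ty": 0, "tz": 0, "ax": 0, "ay": 0, "az": 0}, {"claw": 0.55, "tx": 0, "ty": 0, "tz": 0, "ax": 0, "ay": 0, "az": 0}, {"claw": 0.55, "tx": 0, "ty": 0, "tz": 0, "ax": 0, "ay": 0, "az": 0}], "squeeze": 50}}

```text
clock: 4.98
tcp_pos: [0.5113, -0.3013, 0.2022]
orientation: [-0.148, 3.136, -0.002]
contact_force: [-0.7, -0.8, 0.2]
grip_width: 0.0384
gripper_force: 0.0
```

Run:
```python
from h import *
m,T=snap('wrist','w3'); o=r.get_obs(); print(o['clock'],o['tcp_pos'],o['orientation'],o['grip_width'])
for d in r.tip_of('large_open_c','wrist')[:3]: print(round(d['confidence'],2),toworld(T,d['location']).round(4))
go([.510,-.297,.177],185.5)
```

```text
5.0333 [ 0.51121871 -0.30128918  0.20215896] [-1.48310258e-01  3.13566850e+00 -1.72715858e-03] 0.03813943932951628
0.97 [ 0.5062 -0.2959  0.0034]
yaw now -174.6 az -0.1 | shift in current axes [0.0007 0.0044 0.025 ] after turn [0.0007 0.0044 0.025 ] tilt 0.14
```

View pics/w3.png

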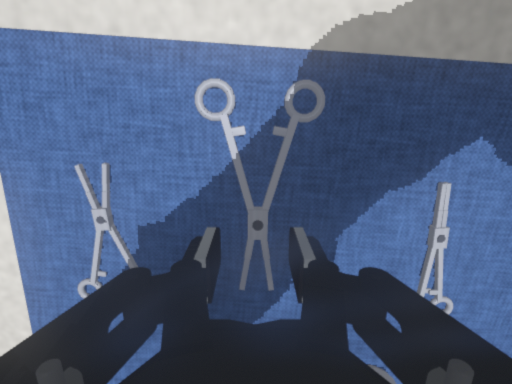

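Run:
```python
from h import *
m,T=campose('wrist'); o=r.get_obs()
p=pix2world(m,T,257.5,225.5,.01); print(p)
r1,r2,a,b=[pix2world(m,T,u,v,.006) for u,v in((214,100),(305,101),(243,289),(271,289))]
d=a+b-r1-r2; print(np.degrees(np.arctan2(d[1],d[0])))
go([p[0],p[1],.177],185.5)
```

```text
[ 0.51051548 -0.29936452  0.01      ]
4.947865642401148
yaw now -174.6 az -0.1 | shift in current axes [0.0004 0.002  0.025 ] after turn [0.0004 0.002  0.025 ] tilt 0.14
```

Request:
{"method": "arm_command", "body": {"plan": [{"claw": 0.55, "tx": 0, "ty": 0.002, "tz": 0.008, "ax": 0, "ay": 0, "az": 0}, {"claw": 0.55, "tx": 0, "ty": 0, "tz": 0.008, "ax": 0, "ay": 0, "az": 0}, {"claw": 0.55, "tx": 0, "ty": 0, "tz": 0.008, "ax": 0, "ay": 0, "az": 0}, {"claw": 0.55, "tx": 0, "ty": 0, "tz": 0.001, "ax": 0, "ay": 0, "az": 0}, {"claw": 0.55, "tx": 0, "ty": 0, "tz": 0, "ax": 0, "ay": 0, "az": 0}, {"claw": 1, "tx": 0, "ty": 0, "tz": 0, "ax": 0, "ay": 0, "az": 0}, {"claw": 1, "tx": 0, "ty": 0, "tz": 0, "ax": 0, "ay": 0, "az": 0}, {"claw": 1, "tx": 0, "ty": 0, "tz": 0, "ax": 0, "ay": 0, "az": 0}, {"claw": 1, "tx": 0, "ty": 0, "tz": 0, "ax": 0, "ay": 0, "az": 0}, {"claw": 1, "tx": 0, "ty": 0, "tz": 0, "ax": 0, "ay": 0, "az": 0}], "squeeze": 50}}

```text
clock: 5.92
tcp_pos: [0.5111, -0.2999, 0.1769]
orientation: [-0.147, 3.135, -0.002]
contact_force: [-2.3, 1.9, 15.7]
grip_width: 0.0103
gripper_force: 51.6
```

Request:
{"method": "arm_command", "body": {"plan": [{"claw": 1, "tx": 0, "ty": 0, "tz": 0, "ax": 0, "ay": 0, "az": 0}, {"claw": 1, "tx": 0, "ty": 0, "tz": 0, "ax": 0, "ay": 0, "az": 0}, {"claw": 1, "tx": 0, "ty": 0, "tz": -0.004, "ax": 0, "ay": 0, "az": 0}, {"claw": 1, "tx": 0, "ty": 0, "tz": -0.01, "ax": 0, "ay": 0, "az": 0}, {"claw": 1, "tx": 0, "ty": 0, "tz": -0.02, "ax": 0, "ay": 0, "az": 0}, {"claw": 1, "tx": 0, "ty": 0, "tz": -0.02, "ax": 0, "ay": 0, "az": 0}, {"claw": 1, "tx": 0, "ty": 0, "tz": -0.03, "ax": 0, "ay": 0, "az": 0}, {"claw": 1, "tx": 0, "ty": 0, "tz": -0.03, "ax": 0, "ay": 0, "az": 0}, {"claw": 1, "tx": 0, "ty": 0, "tz": 0, "ax": 0, "ay": 0, "az": 0}, {"claw": 1, "tx": 0, "ty": 0, "tz": 0, "ax": 0, "ay": 0, "az": 0}], "squeeze": 50}}

```text
clock: 6.75
tcp_pos: [0.5105, -0.2996, 0.2913]
orientation: [-0.147, 3.135, -0.002]
contact_force: [-0.3, 0.2, 0.2]
grip_width: 0.0104
gripper_force: 48.4
```

Run:
```python
from h import *
m,T=snap('wrist','w4'); o=r.get_obs(); print(o['clock'],o['tcp_pos'],o['orientation'],o['grip_width'])
```

```text
6.8 [ 0.5099334  -0.29911722  0.28980839] [-1.47546548e-01  3.13782055e+00  9.91622387e-05] 0.010206203932128254
```

View pics/w4.png

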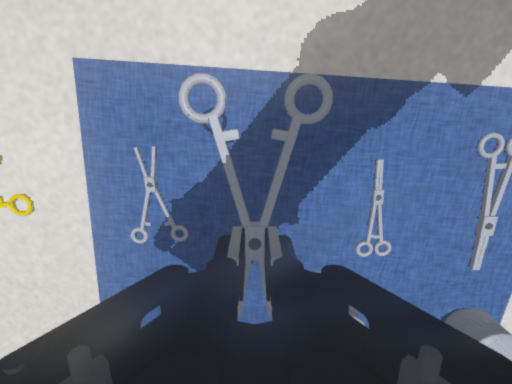

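Request:
{"method": "arm_command", "body": {"plan": [{"claw": 1, "tx": -0.0036, "ty": 0.04, "tz": 0, "ax": 0, "ay": 0, "az": 0}, {"claw": 1, "tx": -0.0036, "ty": 0.04, "tz": 0, "ax": 0, "ay": 0, "az": 0}, {"claw": 1, "tx": -0.0036, "ty": 0.04, "tz": 0, "ax": 0, "ay": 0, "az": 0}, {"claw": 1, "tx": -0.0036, "ty": 0.04, "tz": 0, "ax": 0, "ay": 0, "az": 0}, {"claw": 1, "tx": -0.0036, "ty": 0.04, "tz": 0, "ax": 0, "ay": 0, "az": 0}, {"claw": 1, "tx": -0.0036, "ty": 0.04, "tz": 0, "ax": 0, "ay": 0, "az": 0}, {"claw": 1, "tx": -0.0036, "ty": 0.04, "tz": 0, "ax": 0, "ay": 0, "az": 0}, {"claw": 1, "tx": -0.0036, "ty": 0.04, "tz": 0, "ax": 0, "ay": 0, "az": 0}, {"claw": 1, "tx": -0.0036, "ty": 0.04, "tz": 0, "ax": 0, "ay": 0, "az": 0}, {"claw": 1, "tx": -0.0036, "ty": 0.04, "tz": 0, "ax": 0, "ay": 0, "az": 0}]}}

```text
clock: 7.63
tcp_pos: [0.5073, 0.1041, 0.2882]
orientation: [0.147, -3.135, 0.001]
contact_force: [1.5, -0.4, -0.0]
grip_width: 0.0108
gripper_force: 48.5
```

Request:
{"method": "arm_command", "body": {"plan": [{"claw": 1, "tx": -0.0036, "ty": 0.04, "tz": 0, "ax": 0, "ay": 0, "az": 0}, {"claw": 1, "tx": -0.0036, "ty": 0.034, "tz": 0, "ax": 0, "ay": 0, "az": 0}, {"claw": 1, "tx": 0, "ty": 0.01, "tz": 0.01, "ax": 0, "ay": 0, "az": 0}, {"claw": 1, "tx": 0, "ty": 0, "tz": 0.02, "ax": 0, "ay": 0, "az": 0}, {"claw": 1, "tx": 0, "ty": 0, "tz": 0.02, "ax": 0, "ay": 0, "az": 0}, {"claw": 1, "tx": 0, "ty": 0, "tz": 0.02, "ax": 0, "ay": 0, "az": 0}, {"claw": 1, "tx": 0, "ty": 0, "tz": 0, "ax": 0, "ay": 0, "az": 0}, {"claw": 1, "tx": 0, "ty": 0, "tz": 0, "ax": 0, "ay": 0, "az": 0}, {"claw": 1, "tx": 0, "ty": 0, "tz": 0, "ax": 0, "ay": 0, "az": 0}, {"claw": 1, "tx": 0, "ty": 0, "tz": 0, "ax": 0, "ay": 0, "az": 0}]}}

```text
clock: 8.47
tcp_pos: [0.5082, 0.1865, 0.2205]
orientation: [-0.147, 3.137, 0.001]
contact_force: [0.5, -0.2, 0.0]
grip_width: 0.0107
gripper_force: 48.5
```

Run:
```python
from h import *
m,T=snap('wrist','w5'); o=r.get_obs(); print(o['clock'],o['tcp_pos'],o['orientation'],o['grip_width'])
for n in ['bay_large','bay_small','bay_round']:
    for d in r.tip_of(n,'wrist')[:2]: print(n,round(d['confidence'],2),toworld(T,d['location']).round(4))
```

```text
8.5167 [0.50818539 0.18662731 0.22067983] [-1.46886006e-01  3.13662415e+00  1.13507578e-03] 0.010468409183799
bay_large 0.81 [0.4898 0.1882 0.004 ]
bay_small 0.9 [0.4816 0.2854 0.0043]
```

View pics/w5.png

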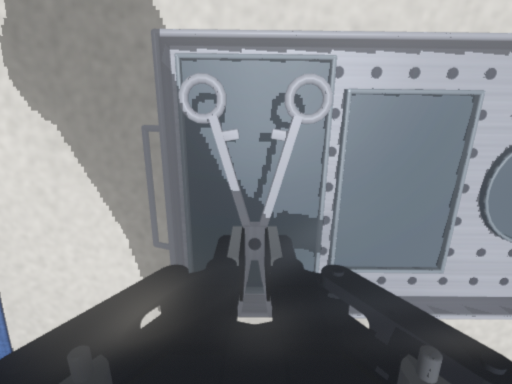

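Run:
```python
from h import *
m,T=campose('wrist')
c=np.array([pix2world(m,T,u,v,.008)[:2] for u,v in [(347,92),(480,92),(445,271),(333,273)]])
print(c.round(4),c.mean(0))
for a,b in((3,0),(2,1)): d=c[a]-c[b]; print(np.degrees(np.arctan2(d[1],d[0])),np.linalg.norm(d))
for a,b in((1,0),(2,3)): d=c[a]-c[b]; print(np.degrees(np.arctan2(d[1],d[0]))-90,np.linalg.norm(d))
l=[pix2world(m,T,u,v,.008)[:2].round(4) for u,v in [(177,55),(334,57),(188,250),(320,272)]];print(l)
print(r.get_obs()['tcp_pos'])
```

```text
[[0.4217 0.2367]
 [0.4139 0.319 ]
 [0.5396 0.3336]
 [0.5491 0.2503]] [0.48104564 0.28487119]
6.085133449094184 0.12817997688955168
6.615648021086871 0.12654530267980307
5.413876853571537 0.08269847731070433
6.543721858502806 0.08386718309120254
[array([0.4106, 0.1312]), array([0.4028, 0.2252]), array([0.5401, 0.1413]), array([0.5492, 0.2404])]
[0.50802225 0.18668877 0.22052009]
```

Request:
{"method": "arm_command", "body": {"plan": [{"claw": 1, "tx": -0.002, "ty": 0.001, "tz": 0.012, "ax": 0, "ay": 0, "az": 0}, {"claw": 1, "tx": 0, "ty": 0, "tz": 0.012, "ax": 0, "ay": 0, "az": 0}, {"claw": 1, "tx": 0, "ty": 0, "tz": 0.01, "ax": 0, "ay": 0, "az": 0}, {"claw": 1, "tx": 0, "ty": 0, "tz": 0.006, "ax": 0, "ay": 0, "az": 0}, {"claw": 1, "tx": 0, "ty": 0, "tz": 0.002, "ax": 0, "ay": 0, "az": 0}, {"claw": 1, "tx": 0, "ty": 0, "tz": 0, "ax": 0, "ay": 0, "az": 0}, {"claw": 1, "tx": 0, "ty": 0, "tz": 0, "ax": 0, "ay": 0, "az": 0}, {"claw": 1, "tx": 0, "ty": 0, "tz": 0, "ax": 0, "ay": 0, "az": 0}, {"claw": 0.7, "tx": 0, "ty": 0, "tz": 0, "ax": 0, "ay": 0, "az": 0}, {"claw": 0.7, "tx": 0, "ty": 0, "tz": 0, "ax": 0, "ay": 0, "az": 0}]}}

```text
clock: 9.5
tcp_pos: [0.5095, 0.1877, 0.1771]
orientation: [0.147, -3.138, 0.0]
contact_force: [1.1, 0.2, 1.4]
grip_width: 0.0258
gripper_force: 0.0
```

Request:
{"method": "arm_command", "body": {"plan": [{"claw": 0.7, "tx": 0, "ty": 0, "tz": 0, "ax": 0, "ay": 0, "az": 0}, {"claw": 0.7, "tx": 0, "ty": 0, "tz": 0, "ax": 0, "ay": 0, "az": 0}, {"claw": 0.7, "tx": 0, "ty": 0, "tz": -0.01, "ax": 0, "ay": 0, "az": 0}, {"claw": 0.7, "tx": 0, "ty": 0, "tz": -0.02, "ax": 0, "ay": 0, "az": 0}, {"claw": 0.7, "tx": 0, "ty": 0, "tz": -0.02, "ax": 0, "ay": 0, "az": 0}, {"claw": 0.6, "tx": 0, "ty": 0, "tz": -0.03, "ax": 0, "ay": 0, "az": 0}, {"claw": 0.6, "tx": 0, "ty": 0, "tz": -0.03, "ax": 0, "ay": 0, "az": 0}, {"claw": 0.6, "tx": 0, "ty": 0, "tz": 0, "ax": 0, "ay": 0, "az": 0}, {"claw": 0.6, "tx": 0, "ty": 0, "tz": 0, "ax": 0, "ay": 0, "az": 0}, {"claw": 0.6, "tx": 0, "ty": 0, "tz": 0, "ax": 0, "ay": 0, "az": 0}]}}

```text
clock: 10.33
tcp_pos: [0.5093, 0.1878, 0.2878]
orientation: [0.148, -3.138, -0.0]
contact_force: [-0.5, -0.0, 0.4]
grip_width: 0.034
gripper_force: 0.0
```

Run:
```python
from h import *
m,T=snap('wrist','w6'); o=r.get_obs(); print(o['clock'],o['tcp_pos'],o['orientation'],o['grip_width'])
for n in ['bay_large','bay_small','bay_round','large_open_c']:
    for d in r.tip_of(n,'wrist')[:2]: print(n,round(d['confidence'],2),toworld(T,d['location']).round(4))
go([.517,-.396,.29],188.5)
```

```text
10.3833 [0.50912286 0.18770901 0.2871202 ] [ 1.47561071e-01 -3.13688489e+00  6.91275574e-04] 0.03430078585680579
bay_large 0.75 [0.4906 0.1881 0.0073]
bay_large 0.3 [0.4824 0.2858 0.0025]
bay_small 0.58 [0.4819 0.2812 0.0037]
bay_round 0.82 [4.732e-01 3.857e-01 2.000e-04]
large_open_c 0.63 [0.5023 0.1894 0.0033]
yaw now -174.6 az -3.1 | shift in current axes [ 0.0471 -0.5818 -0.0027] after turn [ 0.0787 -0.5784 -0.0033] tilt 0.12
```

View pics/w6.png

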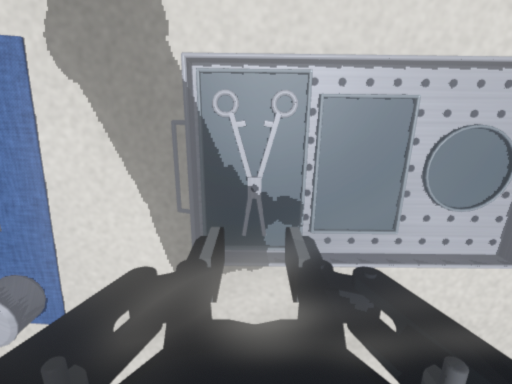

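Request:
{"method": "arm_command", "body": {"plan": [{"claw": 0.6, "tx": 0, "ty": 0, "tz": 0, "ax": 0, "ay": 0, "az": -3.1}, {"claw": 0.6, "tx": 0.005, "ty": -0.04, "tz": 0, "ax": 0, "ay": 0, "az": 0}, {"claw": 0.6, "tx": 0.005, "ty": -0.04, "tz": 0, "ax": 0, "ay": 0, "az": 0}, {"claw": 0.6, "tx": 0.005, "ty": -0.04, "tz": 0, "ax": 0, "ay": 0, "az": 0}, {"claw": 0.6, "tx": 0.005, "ty": -0.04, "tz": 0, "ax": 0, "ay": 0, "az": 0}, {"claw": 0.6, "tx": 0.005, "ty": -0.04, "tz": 0, "ax": 0, "ay": 0, "az": 0}, {"claw": 0.6, "tx": 0.005, "ty": -0.04, "tz": 0, "ax": 0, "ay": 0, "az": 0}, {"claw": 0.6, "tx": 0.005, "ty": -0.04, "tz": 0, "ax": 0, "ay": 0, "az": 0}, {"claw": 0.6, "tx": 0.005, "ty": -0.04, "tz": 0, "ax": 0, "ay": 0, "az": 0}, {"claw": 0.6, "tx": 0.005, "ty": -0.04, "tz": 0, "ax": 0, "ay": 0, "az": 0}]}}

```text
clock: 11.42
tcp_pos: [0.5177, -0.1768, 0.2872]
orientation: [0.232, -3.132, -0.0]
contact_force: [1.5, 0.6, -0.0]
grip_width: 0.0342
gripper_force: 0.0
```

Request:
{"method": "arm_command", "body": {"plan": [{"claw": 0.6, "tx": 0.007, "ty": -0.04, "tz": 0, "ax": 0, "ay": 0, "az": 0}, {"claw": 0.6, "tx": 0.007, "ty": -0.04, "tz": 0, "ax": 0, "ay": 0, "az": 0}, {"claw": 0.6, "tx": 0.007, "ty": -0.04, "tz": 0, "ax": 0, "ay": 0, "az": 0}, {"claw": 0.6, "tx": 0.007, "ty": -0.04, "tz": 0, "ax": 0, "ay": 0, "az": 0}, {"claw": 0.6, "tx": 0.006, "ty": -0.035, "tz": 0.02, "ax": 0, "ay": 0, "az": 0}, {"claw": 0.6, "tx": 0, "ty": -0.023, "tz": 0.03, "ax": 0, "ay": 0, "az": 0}, {"claw": 0.6, "tx": 0, "ty": 0, "tz": 0.03, "ax": 0, "ay": 0, "az": 0}, {"claw": 0.6, "tx": 0, "ty": 0, "tz": 0, "ax": 0, "ay": 0, "az": 0}, {"claw": 0.6, "tx": 0, "ty": 0, "tz": 0, "ax": 0, "ay": 0, "az": 0}, {"claw": 0.6, "tx": 0, "ty": 0, "tz": 0, "ax": 0, "ay": 0, "az": 0}]}}

```text
clock: 12.25
tcp_pos: [0.5173, -0.3949, 0.2083]
orientation: [-0.234, 3.133, 0.001]
contact_force: [0.3, -0.6, 0.5]
grip_width: 0.0345
gripper_force: 0.0
```

Run:
```python
from h import *
m,T=snap('wrist','w7'); o=r.get_obs(); print(o['clock'],o['tcp_pos'],o['orientation'],o['grip_width'])
for n in ['small_open_c']:
    for d in r.tip_of(n,'wrist')[:2]: print(n,round(d['confidence'],2),toworld(T,d['location']).round(4))
go([.517,-.397,.18],188.5)
```

```text
12.3 [ 0.51766095 -0.39492273  0.20914192] [-2.34360641e-01  3.13115288e+00 -1.02248880e-03] 0.034373565405190126
small_open_c 0.81 [ 5.165e-01 -3.994e-01 -1.000e-04]
yaw now -171.4 az 0.1 | shift in current axes [ 0.0011 -0.0018  0.0296] after turn [ 0.0011 -0.0018  0.0296] tilt 0.15
```

View pics/w7.png

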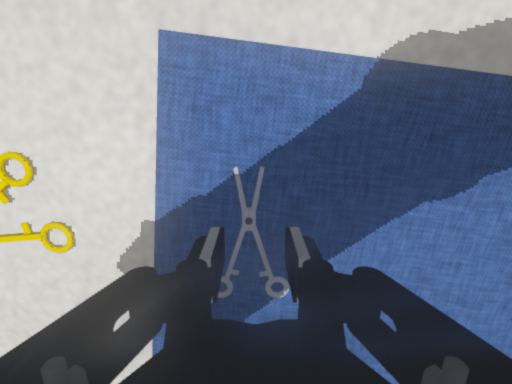

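Run:
```python
from h import *
m,T=campose('wrist'); o=r.get_obs()
p=pix2world(m,T,249,220,.009); print(p)
a,b,r1,r2=[pix2world(m,T,u,v,.005) for u,v in((236,168),(262,168),(222,287),(278,287))]
d=a+b-r1-r2; print(np.degrees(np.arctan2(d[1],d[0]))%360)
go([p[0],p[1],.177],188.5)
```

```text
[ 0.51777294 -0.3987249   0.009     ]
188.76290269861852
yaw now -171.4 az 0.1 | shift in current axes [ 0.0006 -0.0036  0.0326] after turn [ 0.0005 -0.0037  0.0326] tilt 0.15
```

Request:
{"method": "arm_command", "body": {"plan": [{"claw": 0.6, "tx": 0, "ty": -0.0035, "tz": 0.01, "ax": 0, "ay": 0, "az": 0}, {"claw": 0.6, "tx": 0, "ty": 0, "tz": 0.01, "ax": 0, "ay": 0, "az": 0}, {"claw": 0.6, "tx": 0, "ty": 0, "tz": 0.008, "ax": 0, "ay": 0, "az": 0}, {"claw": 0.6, "tx": 0, "ty": 0, "tz": 0.004, "ax": 0, "ay": 0, "az": 0}, {"claw": 0.6, "tx": 0, "ty": 0, "tz": 0, "ax": 0, "ay": 0, "az": 0}, {"claw": 0.6, "tx": 0, "ty": 0, "tz": 0, "ax": 0, "ay": 0, "az": 0}, {"claw": 1, "tx": 0, "ty": 0, "tz": 0, "ax": 0, "ay": 0, "az": 0}, {"claw": 1, "tx": 0, "ty": 0, "tz": 0, "ax": 0, "ay": 0, "az": 0}, {"claw": 1, "tx": 0, "ty": 0, "tz": 0, "ax": 0, "ay": 0, "az": 0}, {"claw": 1, "tx": 0, "ty": 0, "tz": 0, "ax": 0, "ay": 0, "az": 0}]}}

```text
clock: 13.18
tcp_pos: [0.518, -0.3994, 0.177]
orientation: [-0.232, 3.131, -0.002]
contact_force: [-0.7, 0.4, 11.8]
grip_width: 0.0081
gripper_force: 47.7
```

Request:
{"method": "arm_command", "body": {"plan": [{"claw": 1, "tx": 0, "ty": 0, "tz": 0, "ax": 0, "ay": 0, "az": 0}, {"claw": 1, "tx": 0, "ty": 0, "tz": 0, "ax": 0, "ay": 0, "az": 0}, {"claw": 1, "tx": 0, "ty": 0, "tz": -0.004, "ax": 0, "ay": 0, "az": 0}, {"claw": 1, "tx": 0, "ty": 0, "tz": -0.01, "ax": 0, "ay": 0, "az": 0}, {"claw": 1, "tx": 0, "ty": 0, "tz": -0.02, "ax": 0, "ay": 0, "az": 0}, {"claw": 1, "tx": 0, "ty": 0, "tz": -0.02, "ax": 0, "ay": 0, "az": 0}, {"claw": 1, "tx": 0, "ty": 0, "tz": -0.03, "ax": 0, "ay": 0, "az": 0}, {"claw": 1, "tx": 0, "ty": 0, "tz": -0.03, "ax": 0, "ay": 0, "az": 0}, {"claw": 1, "tx": 0, "ty": 0, "tz": 0, "ax": 0, "ay": 0, "az": 0}, {"claw": 1, "tx": 0, "ty": 0, "tz": 0, "ax": 0, "ay": 0, "az": 0}]}}

```text
clock: 14.02
tcp_pos: [0.5176, -0.3994, 0.2919]
orientation: [-0.232, 3.13, -0.003]
contact_force: [0.1, 0.4, -0.6]
grip_width: 0.0078
gripper_force: 46.4
```

Run:
```python
from h import *
m,T=snap('wrist','w8'); o=r.get_obs(); print(o['clock'],o['tcp_pos'],o['orientation'],o['grip_width'])
# lock 14 mm toward the jaws (jaws at heading 186) from small bay centre
c=np.array([.481,.285]); a=np.radians(186); p=c+.014*np.array([np.cos(a),np.sin(a)]); print(p)
go([p[0],p[1],.29],186)
```

```text
14.0667 [ 0.51713131 -0.39878533  0.29005397] [-2.32397037e-01  3.13246811e+00 -2.31868258e-04] 0.00763485509869064
[0.46707669 0.2835366 ]
yaw now -171.5 az 2.5 | shift in current axes [-0.0512  0.6822 -0.    ] after turn [-2.150e-02  6.838e-01  1.000e-04] tilt 0.03
```

View pics/w8.png

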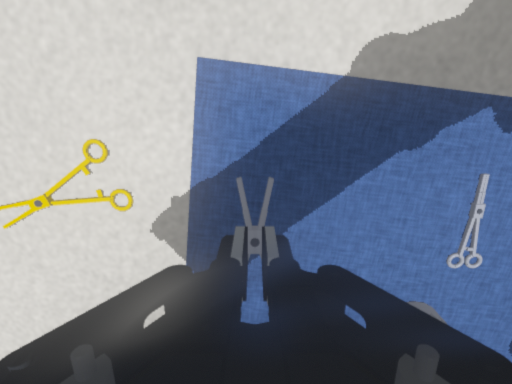

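Request:
{"method": "arm_command", "body": {"plan": [{"claw": 1, "tx": 0, "ty": 0, "tz": 0, "ax": 0, "ay": 0, "az": 2.5}, {"claw": 1, "tx": -0.0012, "ty": 0.04, "tz": 0, "ax": 0, "ay": 0, "az": 0}, {"claw": 1, "tx": -0.0012, "ty": 0.04, "tz": 0, "ax": 0, "ay": 0, "az": 0}, {"claw": 1, "tx": -0.0012, "ty": 0.04, "tz": 0, "ax": 0, "ay": 0, "az": 0}, {"claw": 1, "tx": -0.0012, "ty": 0.04, "tz": 0, "ax": 0, "ay": 0, "az": 0}, {"claw": 1, "tx": -0.0012, "ty": 0.04, "tz": 0, "ax": 0, "ay": 0, "az": 0}, {"claw": 1, "tx": -0.0012, "ty": 0.04, "tz": 0, "ax": 0, "ay": 0, "az": 0}, {"claw": 1, "tx": -0.0012, "ty": 0.04, "tz": 0, "ax": 0, "ay": 0, "az": 0}, {"claw": 1, "tx": -0.0012, "ty": 0.04, "tz": 0, "ax": 0, "ay": 0, "az": 0}, {"claw": 1, "tx": -0.0012, "ty": 0.04, "tz": 0, "ax": 0, "ay": 0, "az": 0}]}}

```text
clock: 14.9
tcp_pos: [0.4891, -0.0379, 0.2884]
orientation: [0.164, -3.134, 0.0]
contact_force: [0.8, 0.8, -0.3]
grip_width: 0.0074
gripper_force: 46.4
```

Request:
{"method": "arm_command", "body": {"plan": [{"claw": 1, "tx": -0.0012, "ty": 0.04, "tz": 0, "ax": 0, "ay": 0, "az": 0}, {"claw": 1, "tx": -0.0012, "ty": 0.04, "tz": 0, "ax": 0, "ay": 0, "az": 0}, {"claw": 1, "tx": -0.0012, "ty": 0.04, "tz": 0, "ax": 0, "ay": 0, "az": 0}, {"claw": 1, "tx": -0.0012, "ty": 0.04, "tz": 0, "ax": 0, "ay": 0, "az": 0}, {"claw": 1, "tx": -0.0012, "ty": 0.04, "tz": 0, "ax": 0, "ay": 0, "az": 0}, {"claw": 1, "tx": -0.0012, "ty": 0.04, "tz": 0, "ax": 0, "ay": 0, "az": 0}, {"claw": 1, "tx": -0.0012, "ty": 0.04, "tz": 0, "ax": 0, "ay": 0, "az": 0}, {"claw": 1, "tx": -0.0012, "ty": 0.03, "tz": 0, "ax": 0, "ay": 0, "az": 0}, {"claw": 1, "tx": -0.001, "ty": 0.014, "tz": 0, "ax": 0, "ay": 0, "az": 0}, {"claw": 1, "tx": 0, "ty": 0, "tz": 0, "ax": 0, "ay": 0, "az": 0}]}}

```text
clock: 15.73
tcp_pos: [0.4658, 0.2875, 0.2883]
orientation: [0.174, -3.135, -0.0]
contact_force: [1.1, -0.0, -0.1]
grip_width: 0.0079
gripper_force: 46.4
```

Request:
{"method": "arm_command", "body": {"plan": [{"claw": 1, "tx": 0, "ty": 0, "tz": 0.01, "ax": 0, "ay": 0, "az": 0}, {"claw": 1, "tx": 0, "ty": 0, "tz": 0.02, "ax": 0, "ay": 0, "az": 0}, {"claw": 1, "tx": 0, "ty": 0, "tz": 0.02, "ax": 0, "ay": 0, "az": 0}, {"claw": 1, "tx": 0, "ty": 0, "tz": 0.02, "ax": 0, "ay": 0, "az": 0}, {"claw": 1, "tx": 0, "ty": 0, "tz": 0.005, "ax": 0, "ay": 0, "az": 0}, {"claw": 1, "tx": 0, "ty": 0, "tz": 0, "ax": 0, "ay": 0, "az": 0}, {"claw": 1, "tx": 0, "ty": 0, "tz": 0, "ax": 0, "ay": 0, "az": 0}, {"claw": 1, "tx": 0, "ty": 0, "tz": 0, "ax": 0, "ay": 0, "az": 0}, {"claw": 1, "tx": 0, "ty": 0, "tz": 0, "ax": 0, "ay": 0, "az": 0}, {"claw": 1, "tx": 0, "ty": 0, "tz": 0, "ax": 0, "ay": 0, "az": 0}]}}

```text
clock: 16.57
tcp_pos: [0.4676, 0.2837, 0.2156]
orientation: [-0.164, 3.136, 0.002]
contact_force: [-0.1, 0.2, -0.3]
grip_width: 0.0077
gripper_force: 46.4
```

Run:
```python
from h import *
m,T=snap('wrist','w9'); o=r.get_obs(); print(o['clock'],o['tcp_pos'],o['orientation'],o['grip_width'])
for n in ['bay_small','bay_round']:
    for d in r.tip_of(n,'wrist')[:2]: print(n,round(d['confidence'],2),toworld(T,d['location']).round(4))
go([.467,.2835,.178],186)
```

```text
16.6167 [0.46753653 0.28371587 0.21552811] [-1.63839238e-01  3.13605811e+00  1.49596247e-03] 0.007717364438303366
bay_small 0.78 [0.4824 0.2862 0.004 ]
bay_round 0.82 [0.4741 0.3854 0.0026]
bay_round 0.22 [0.4914 0.1868 0.0034]
yaw now -174.0 az -0.0 | shift in current axes [ 0.0004 -0.0002  0.0372] after turn [ 0.0004 -0.0001  0.0372] tilt 0.06
```

View pics/w9.png

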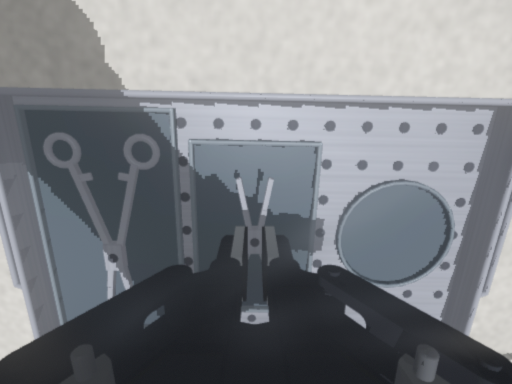

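Request:
{"method": "arm_command", "body": {"plan": [{"claw": 1, "tx": 0, "ty": 0.001, "tz": 0.01, "ax": 0, "ay": 0, "az": 0}, {"claw": 1, "tx": 0, "ty": 0, "tz": 0.012, "ax": 0, "ay": 0, "az": 0}, {"claw": 1, "tx": 0, "ty": 0, "tz": 0.01, "ax": 0, "ay": 0, "az": 0}, {"claw": 1, "tx": 0, "ty": 0, "tz": 0.005, "ax": 0, "ay": 0, "az": 0}, {"claw": 1, "tx": 0, "ty": 0, "tz": 0, "ax": 0, "ay": 0, "az": 0}, {"claw": 1, "tx": 0, "ty": 0, "tz": 0, "ax": 0, "ay": 0, "az": 0}, {"claw": 1, "tx": 0, "ty": 0, "tz": 0, "ax": 0, "ay": 0, "az": 0}, {"claw": 0.7, "tx": 0, "ty": 0, "tz": 0, "ax": 0, "ay": 0, "az": 0}, {"claw": 0.7, "tx": 0, "ty": 0, "tz": 0, "ax": 0, "ay": 0, "az": 0}, {"claw": 0.7, "tx": 0, "ty": 0, "tz": 0, "ax": 0, "ay": 0, "az": 0}]}}

```text
clock: 17.55
tcp_pos: [0.467, 0.2844, 0.1769]
orientation: [0.164, -3.137, 0.001]
contact_force: [-0.6, -0.3, -0.3]
grip_width: 0.0254
gripper_force: 0.0
```

Request:
{"method": "arm_command", "body": {"plan": [{"claw": 0.7, "tx": 0, "ty": 0, "tz": 0, "ax": 0, "ay": 0, "az": 0}, {"claw": 0.7, "tx": 0, "ty": 0, "tz": 0, "ax": 0, "ay": 0, "az": 0}, {"claw": 0.7, "tx": 0, "ty": 0, "tz": -0.01, "ax": 0, "ay": 0, "az": 0}, {"claw": 0.7, "tx": 0, "ty": 0, "tz": -0.02, "ax": 0, "ay": 0, "az": 0}, {"claw": 0.7, "tx": 0, "ty": 0, "tz": -0.03, "ax": 0, "ay": 0, "az": 0}, {"claw": 0.7, "tx": 0, "ty": 0, "tz": -0.03, "ax": 0, "ay": 0, "az": 0}, {"claw": 0.5, "tx": 0, "ty": 0, "tz": -0.03, "ax": 0, "ay": 0, "az": 0}, {"claw": 0.3, "tx": 0, "ty": 0, "tz": 0, "ax": 0, "ay": 0, "az": 0}, {"claw": 0, "tx": 0, "ty": 0, "tz": 0, "ax": 0, "ay": 0, "az": 0}, {"claw": 0, "tx": 0, "ty": 0, "tz": 0, "ax": 0, "ay": 0, "az": 0}]}}

```text
clock: 18.38
tcp_pos: [0.4669, 0.2844, 0.2978]
orientation: [0.164, -3.137, -0.0]
contact_force: [-0.5, 0.8, 0.4]
grip_width: 0.0726
gripper_force: 0.0
```

Run:
```python
from h import *
m,T=snap('wrist','w10'); o=r.get_obs(); print(o['clock'],o['tcp_pos'],o['orientation'],o['grip_width'],o['joints'].round(2))
for n in ['bay_small','bay_round','small_open_c']:
    for d in r.tip_of(n,'wrist')[:2]: print(n,round(d['confidence'],2),toworld(T,d['location']).round(4))
for y in (276,256,120,96): go([.6445,-.2025,.30],y)
```

```text
18.4333 [0.46665588 0.28429748 0.29706711] [ 1.63895588e-01 -3.13607095e+00  1.08422003e-03] 0.07956431213938275 [-0.82  0.4   0.19  1.97 -0.11  0.78  1.11]
bay_small 0.83 [0.4856 0.2806 0.0052]
bay_round 0.95 [0.4724 0.3863 0.003 ]
small_open_c 0.93 [0.4614 0.287  0.0029]
yaw now -174.0 az -90.0 | shift in current axes [-0.126  -0.5027 -0.003 ] after turn [ 0.5027 -0.1259 -0.0034] tilt 0.13
yaw now -174.0 az -70.0 | shift in current axes [-0.126  -0.5027 -0.003 ] after turn [ 0.4294 -0.2902 -0.0034] tilt 0.13
yaw now -174.0 az 66.0 | shift in current axes [-0.126  -0.5027 -0.003 ] after turn [-0.5105 -0.0895 -0.0034] tilt 0.13
yaw now -174.0 az 90.0 | shift in current axes [-0.126  -0.5027 -0.003 ] after turn [-0.5027  0.1259 -0.0034] tilt 0.13
```

View pics/w10.png

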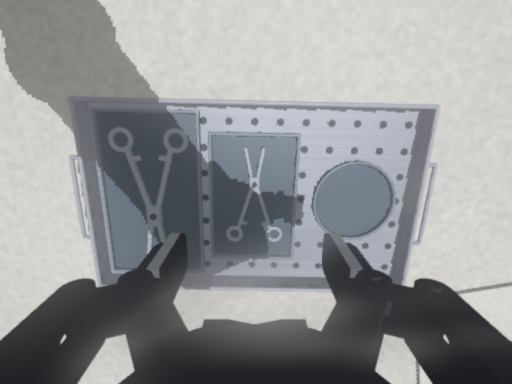

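Request:
{"method": "arm_command", "body": {"plan": [{"claw": 0, "tx": -0.01, "ty": -0.04, "tz": 0, "ax": 0, "ay": 0, "az": 0}, {"claw": 0, "tx": -0.01, "ty": -0.04, "tz": 0, "ax": 0, "ay": 0, "az": 0}, {"claw": 0, "tx": -0.01, "ty": -0.04, "tz": 0, "ax": 0, "ay": 0, "az": 0}, {"claw": 0, "tx": -0.01, "ty": -0.04, "tz": 0, "ax": 0, "ay": 0, "az": 0}, {"claw": 0, "tx": -0.01, "ty": -0.04, "tz": 0, "ax": 0, "ay": 0, "az": 0}, {"claw": 0, "tx": -0.01, "ty": -0.04, "tz": 0, "ax": 0, "ay": 0, "az": 0}, {"claw": 0, "tx": -0.01, "ty": -0.04, "tz": 0, "ax": 0, "ay": 0, "az": 0}, {"claw": 0, "tx": -0.01, "ty": -0.04, "tz": 0, "ax": 0, "ay": 0, "az": 0}, {"claw": 0, "tx": -0.01, "ty": -0.04, "tz": 0, "ax": 0, "ay": 0, "az": 0}, {"claw": 0, "tx": -0.01, "ty": -0.04, "tz": 0, "ax": 0, "ay": 0, "az": 0}]}}

```text
clock: 19.42
tcp_pos: [0.6084, -0.1049, 0.2967]
orientation: [0.164, -3.136, -0.0]
contact_force: [1.5, -0.1, 0.1]
grip_width: 0.0855
gripper_force: 0.0
```

Request:
{"method": "arm_command", "body": {"plan": [{"claw": 0, "tx": -0.01, "ty": -0.04, "tz": 0, "ax": 0, "ay": 0, "az": 0}, {"claw": 0, "tx": -0.01, "ty": -0.04, "tz": 0, "ax": 0, "ay": 0, "az": 0}, {"claw": 0, "tx": -0.006, "ty": -0.023, "tz": 0, "ax": 0, "ay": 0, "az": 0}, {"claw": 0, "tx": 0, "ty": 0, "tz": 0, "ax": 0, "ay": 0, "az": 0}, {"claw": 0, "tx": 0, "ty": 0, "tz": 0.01, "ax": 0, "ay": 0, "az": 0}, {"claw": 0, "tx": 0, "ty": 0, "tz": 0.02, "ax": 0, "ay": 0, "az": 0}, {"claw": 0, "tx": 0, "ty": 0, "tz": 0.01, "ax": 0, "ay": 0, "az": 0}, {"claw": 0, "tx": 0, "ty": 0, "tz": 0, "ax": 0, "ay": 0, "az": 0}, {"claw": 0, "tx": 0, "ty": 0, "tz": 0, "ax": 0, "ay": 0, "az": 0}, {"claw": 0, "tx": 0, "ty": 0, "tz": 0, "ax": 0, "ay": 0, "az": 0}]}}

```text
clock: 20.25
tcp_pos: [0.6451, -0.2018, 0.258]
orientation: [-0.165, 3.137, 0.0]
contact_force: [0.4, -0.1, 0.8]
grip_width: 0.0856
gripper_force: 0.0
```

Run:
```python
from h import *
m,T=snap('wrist','w11'); o=r.get_obs(); print(o['clock'],o['tcp_pos'],o['orientation'],o['grip_width'],o['joints'].round(2))
for c in('wrist','scene','side'):
  m,T=campose(c); r.grab_frame(c)
  for f in (r.tip_of,r.boxes_of):
    for d in f('pot_open_c',c)[:2]: print(c,round(d['confidence'],2),toworld(T,d['location']).round(4))
go([.6445,-.2025,.18],186)
```

```text
20.3 [ 0.64524413 -0.20215457  0.25846557] [-1.64858298e-01  3.13618094e+00 -3.54871149e-04] 0.0856874802189167 [ 0.03  0.64  0.26  1.68 -0.21  0.84  2.06]
wrist 0.75 [ 0.645  -0.2027  0.0212]
wrist 0.82 [ 0.6492 -0.2021  0.0159]
scene 0.63 [ 0.646  -0.2045  0.0288]
side 0.63 [ 0.643  -0.2017  0.0238]
side 0.87 [ 0.645  -0.2063  0.0309]
yaw now -174.0 az -0.0 | shift in current axes [0.0004 0.0002 0.0778] after turn [0.0004 0.0002 0.0778] tilt 0.01
```

View pics/w11.png

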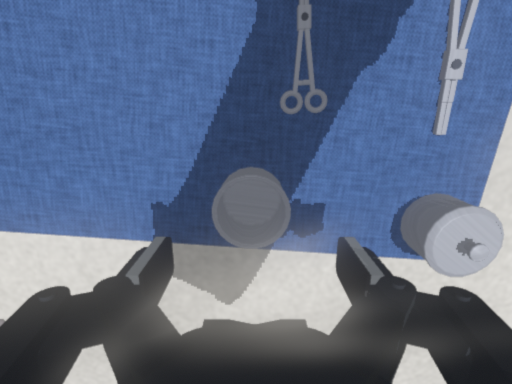

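Request:
{"method": "arm_command", "body": {"plan": [{"claw": 0, "tx": 0, "ty": 0, "tz": 0.015, "ax": 0, "ay": 0, "az": 0}, {"claw": 0, "tx": 0, "ty": 0, "tz": 0.015, "ax": 0, "ay": 0, "az": 0}, {"claw": 0, "tx": 0, "ty": 0, "tz": 0.015, "ax": 0, "ay": 0, "az": 0}, {"claw": 0, "tx": 0, "ty": 0, "tz": 0.015, "ax": 0, "ay": 0, "az": 0}, {"claw": 0, "tx": 0, "ty": 0, "tz": 0.012, "ax": 0, "ay": 0, "az": 0}, {"claw": 0, "tx": 0, "ty": 0, "tz": 0.004, "ax": 0, "ay": 0, "az": 0}, {"claw": 0, "tx": 0, "ty": 0, "tz": 0, "ax": 0, "ay": 0, "az": 0}, {"claw": 0.3, "tx": 0, "ty": 0, "tz": 0, "ax": 0, "ay": 0, "az": 0}, {"claw": 0.5, "tx": 0, "ty": 0, "tz": 0, "ax": 0, "ay": 0, "az": 0}, {"claw": 1, "tx": 0, "ty": 0, "tz": 0, "ax": 0, "ay": 0, "az": 0}], "squeeze": 40}}

```text
clock: 21.58
tcp_pos: [0.6454, -0.2028, 0.1829]
orientation: [-0.164, 3.136, -0.001]
contact_force: [-5.5, 1.7, 17.9]
grip_width: 0.0526
gripper_force: 38.5
```

Request:
{"method": "arm_command", "body": {"plan": [{"claw": 1, "tx": 0, "ty": 0, "tz": 0, "ax": 0, "ay": 0, "az": 0}, {"claw": 1, "tx": 0, "ty": 0, "tz": 0, "ax": 0, "ay": 0, "az": 0}, {"claw": 1, "tx": 0, "ty": 0, "tz": 0, "ax": 0, "ay": 0, "az": 0}, {"claw": 1, "tx": 0, "ty": 0, "tz": -0.005, "ax": 0, "ay": 0, "az": 0}, {"claw": 1, "tx": 0, "ty": 0, "tz": -0.015, "ax": 0, "ay": 0, "az": 0}, {"claw": 1, "tx": 0, "ty": 0, "tz": -0.025, "ax": 0, "ay": 0, "az": 0}, {"claw": 1, "tx": 0, "ty": 0, "tz": -0.035, "ax": 0, "ay": 0, "az": 0}, {"claw": 1, "tx": 0, "ty": 0, "tz": -0.035, "ax": 0, "ay": 0, "az": 0}, {"claw": 1, "tx": 0, "ty": 0, "tz": 0, "ax": 0, "ay": 0, "az": 0}, {"claw": 1, "tx": 0, "ty": 0, "tz": 0, "ax": 0, "ay": 0, "az": 0}]}}

```text
clock: 22.42
tcp_pos: [0.6456, -0.203, 0.3004]
orientation: [-0.163, 3.132, -0.002]
contact_force: [-0.2, 0.5, -1.2]
grip_width: 0.0526
gripper_force: 42.1
```

Run:
```python
from h import *
m,T=snap('wrist','w12'); o=r.get_obs(); print(o['clock'],o['tcp_pos'],o['orientation'],o['grip_width'],o['gripper_force'])
for d in r.tip_of('pot_open_c','wrist')[:2]: print(round(d['confidence'],2),toworld(T,d['location']).round(4))
go([.4725,.3855,.298],96)
```

```text
22.4667 [ 0.64486787 -0.20253167  0.29816244] [-1.63847650e-01  3.13539632e+00 -3.22012046e-04] 0.05245849063511275 42.05677559693868
0.74 [ 0.644  -0.2029  0.1401]
yaw now -174.0 az 90.0 | shift in current axes [ 0.1096  0.6025 -0.001 ] after turn [ 0.6025 -0.1095 -0.0014] tilt 0.05
```

View pics/w12.png

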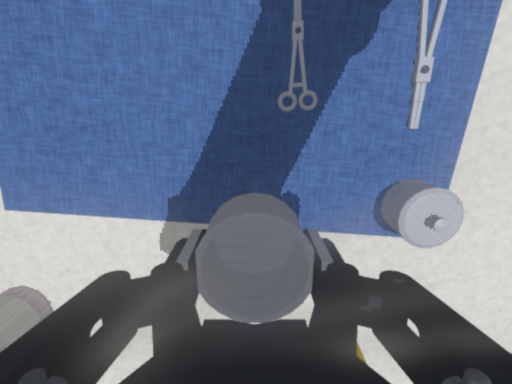

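Request:
{"method": "arm_command", "body": {"plan": [{"claw": 1, "tx": 0.007, "ty": 0.04, "tz": 0, "ax": 0, "ay": 0, "az": 0}, {"claw": 1, "tx": 0.007, "ty": 0.04, "tz": 0, "ax": 0, "ay": 0, "az": 0}, {"claw": 1, "tx": 0.007, "ty": 0.04, "tz": 0, "ax": 0, "ay": 0, "az": 0}, {"claw": 1, "tx": 0.007, "ty": 0.04, "tz": 0, "ax": 0, "ay": 0, "az": 0}, {"claw": 1, "tx": 0.007, "ty": 0.04, "tz": 0, "ax": 0, "ay": 0, "az": 0}, {"claw": 1, "tx": 0.007, "ty": 0.04, "tz": 0, "ax": 0, "ay": 0, "az": 0}, {"claw": 1, "tx": 0.007, "ty": 0.04, "tz": 0, "ax": 0, "ay": 0, "az": 0}, {"claw": 1, "tx": 0.007, "ty": 0.04, "tz": 0, "ax": 0, "ay": 0, "az": 0}, {"claw": 1, "tx": 0.007, "ty": 0.04, "tz": 0, "ax": 0, "ay": 0, "az": 0}, {"claw": 1, "tx": 0.007, "ty": 0.04, "tz": 0, "ax": 0, "ay": 0, "az": 0}]}}

```text
clock: 23.35
tcp_pos: [0.532, 0.1895, 0.2953]
orientation: [0.164, -3.134, 0.002]
contact_force: [1.3, 0.5, -1.5]
grip_width: 0.0526
gripper_force: 42.2
```

Request:
{"method": "arm_command", "body": {"plan": [{"claw": 1, "tx": 0.008, "ty": 0.04, "tz": 0, "ax": 0, "ay": 0, "az": 0}, {"claw": 1, "tx": 0.008, "ty": 0.04, "tz": 0, "ax": 0, "ay": 0, "az": 0}, {"claw": 1, "tx": 0.008, "ty": 0.04, "tz": 0, "ax": 0, "ay": 0, "az": 0}, {"claw": 1, "tx": 0.008, "ty": 0.04, "tz": 0, "ax": 0, "ay": 0, "az": 0}, {"claw": 1, "tx": 0.008, "ty": 0.03, "tz": 0, "ax": 0, "ay": 0, "az": 0}, {"claw": 1, "tx": 0, "ty": 0.012, "tz": 0, "ax": 0, "ay": 0, "az": 3}, {"claw": 1, "tx": 0, "ty": 0, "tz": 0, "ax": 0, "ay": 0, "az": 6}, {"claw": 1, "tx": 0, "ty": 0, "tz": 0, "ax": 0, "ay": 0, "az": 7}, {"claw": 1, "tx": 0, "ty": 0, "tz": 0, "ax": 0, "ay": 0, "az": 7}, {"claw": 1, "tx": 0, "ty": 0, "tz": 0, "ax": 0, "ay": 0, "az": 7}]}}

```text
clock: 24.18
tcp_pos: [0.472, 0.3843, 0.295]
orientation: [-0.662, -3.069, 0.005]
contact_force: [-0.1, 0.2, -1.6]
grip_width: 0.0525
gripper_force: 42.1
```

Request:
{"method": "arm_command", "body": {"plan": [{"claw": 1, "tx": 0, "ty": 0, "tz": 0, "ax": 0, "ay": 0, "az": 7}, {"claw": 1, "tx": 0, "ty": 0, "tz": 0, "ax": 0, "ay": 0, "az": 7}, {"claw": 1, "tx": 0, "ty": 0, "tz": 0, "ax": 0, "ay": 0, "az": 7}, {"claw": 1, "tx": 0, "ty": 0, "tz": 0, "ax": 0, "ay": 0, "az": 7}, {"claw": 1, "tx": 0, "ty": 0, "tz": 0, "ax": 0, "ay": 0, "az": 7}, {"claw": 1, "tx": 0, "ty": 0, "tz": 0, "ax": 0, "ay": 0, "az": 7}, {"claw": 1, "tx": 0, "ty": 0, "tz": 0, "ax": 0, "ay": 0, "az": 7}, {"claw": 1, "tx": 0, "ty": 0, "tz": 0, "ax": 0, "ay": 0, "az": 7}, {"claw": 1, "tx": 0, "ty": 0, "tz": 0, "ax": 0, "ay": 0, "az": 4}, {"claw": 1, "tx": 0, "ty": 0, "tz": 0, "ax": 0, "ay": 0, "az": 0}]}}

```text
clock: 25.02
tcp_pos: [0.4719, 0.3845, 0.2951]
orientation: [2.105, 2.332, -0.005]
contact_force: [-0.8, 0.7, -0.9]
grip_width: 0.0522
gripper_force: 42.2
```

Run:
```python
from h import *
r.grab_frame('wrist');m,T=snap('wrist','w13'); o=r.get_obs(); print(o['clock'],o['tcp_pos'],o['orientation'],o['grip_width'],o['joints'].round(2))
for n in('pot_open_c','bay_round','bay_small'):
  for d in r.tip_of(n,'wrist')[:2]: print(n,round(d['confidence'],2),toworld(T,d['location']).round(4))
go([.4725,.3855,.184],96)
```

```text
25.1167 [0.4722205  0.38453919 0.29557009] [ 2.0991017   2.33695935 -0.00372183] 0.05228869241338156 [-1.22  0.56  0.6   1.84 -0.4   0.87 -0.32]
bay_round 0.87 [0.4737 0.3849 0.0035]
yaw now 96.1 az 0.1 | shift in current axes [1.000e-03 1.000e-04 1.123e-01] after turn [ 0.001  -0.      0.1123] tilt 0.05
```

Request:
{"method": "arm_command", "body": {"plan": [{"claw": 1, "tx": 0.001, "ty": 0, "tz": 0.015, "ax": 0, "ay": 0, "az": 0}, {"claw": 1, "tx": 0, "ty": 0, "tz": 0.025, "ax": 0, "ay": 0, "az": 0}, {"claw": 1, "tx": 0, "ty": 0, "tz": 0.025, "ax": 0, "ay": 0, "az": 0}, {"claw": 1, "tx": 0, "ty": 0, "tz": 0.02, "ax": 0, "ay": 0, "az": 0}, {"claw": 1, "tx": 0, "ty": 0, "tz": 0.015, "ax": 0, "ay": 0, "az": 0}, {"claw": 1, "tx": 0, "ty": 0, "tz": 0.007, "ax": 0, "ay": 0, "az": 0}, {"claw": 1, "tx": 0, "ty": 0, "tz": 0.003, "ax": 0, "ay": 0, "az": 0}, {"claw": 1, "tx": 0, "ty": 0, "tz": 0, "ax": 0, "ay": 0, "az": 0}, {"claw": 1, "tx": 0, "ty": 0, "tz": 0, "ax": 0, "ay": 0, "az": 0}, {"claw": 1, "tx": 0, "ty": 0, "tz": 0, "ax": 0, "ay": 0, "az": 0}]}}

```text
clock: 26.1
tcp_pos: [0.4731, 0.3859, 0.1878]
orientation: [2.102, 2.334, 0.003]
contact_force: [0.0, -0.3, -0.6]
grip_width: 0.0526
gripper_force: 42.2
```

Request:
{"method": "arm_command", "body": {"plan": [{"claw": 1, "tx": 0, "ty": 0, "tz": 0.001, "ax": 0, "ay": 0, "az": 0}, {"claw": 1, "tx": 0, "ty": 0, "tz": 0.001, "ax": 0, "ay": 0, "az": 0}, {"claw": 1, "tx": 0, "ty": 0, "tz": 0.001, "ax": 0, "ay": 0, "az": 0}, {"claw": 1, "tx": 0, "ty": 0, "tz": 0, "ax": 0, "ay": 0, "az": 0}, {"claw": 1, "tx": 0, "ty": 0, "tz": 0, "ax": 0, "ay": 0, "az": 0}, {"claw": 1, "tx": 0, "ty": 0, "tz": 0, "ax": 0, "ay": 0, "az": 0}, {"claw": 1, "tx": 0, "ty": 0, "tz": 0, "ax": 0, "ay": 0, "az": 0}, {"claw": 1, "tx": 0, "ty": 0, "tz": 0, "ax": 0, "ay": 0, "az": 0}, {"claw": 1, "tx": 0, "ty": 0, "tz": 0, "ax": 0, "ay": 0, "az": 0}, {"claw": 1, "tx": 0, "ty": 0, "tz": 0, "ax": 0, "ay": 0, "az": 0}]}}

```text
clock: 26.93
tcp_pos: [0.4727, 0.3856, 0.1837]
orientation: [-2.103, -2.334, -0.0]
contact_force: [-0.1, -0.1, -0.5]
grip_width: 0.0528
gripper_force: 42.2
```

Request:
{"method": "arm_command", "body": {"plan": [{"claw": 1, "tx": 0, "ty": 0, "tz": 0.001, "ax": 0, "ay": 0, "az": 0}, {"claw": 1, "tx": 0, "ty": 0, "tz": 0, "ax": 0, "ay": 0, "az": 0}, {"claw": 0.3, "tx": 0, "ty": 0, "tz": 0, "ax": 0, "ay": 0, "az": 0}, {"claw": 0.2, "tx": 0, "ty": 0, "tz": 0, "ax": 0, "ay": 0, "az": 0}, {"claw": 0.1, "tx": 0, "ty": 0, "tz": 0, "ax": 0, "ay": 0, "az": 0}, {"claw": 0, "tx": 0, "ty": 0, "tz": 0, "ax": 0, "ay": 0, "az": 0}, {"claw": 0, "tx": 0, "ty": 0, "tz": 0, "ax": 0, "ay": 0, "az": 0}, {"claw": 0, "tx": 0, "ty": 0, "tz": 0, "ax": 0, "ay": 0, "az": 0}, {"claw": 0, "tx": 0, "ty": 0, "tz": 0, "ax": 0, "ay": 0, "az": 0}, {"claw": 0, "tx": 0, "ty": 0, "tz": 0, "ax": 0, "ay": 0, "az": 0}]}}

```text
clock: 27.77
tcp_pos: [0.4727, 0.3856, 0.1827]
orientation: [2.103, 2.334, -0.0]
contact_force: [-0.6, 0.2, 0.4]
grip_width: 0.0855
gripper_force: 0.0
```

Request:
{"method": "arm_command", "body": {"plan": [{"claw": 0, "tx": 0, "ty": 0, "tz": -0.01, "ax": 0, "ay": 0, "az": 0}, {"claw": 0, "tx": 0, "ty": 0, "tz": -0.02, "ax": 0, "ay": 0, "az": 0}, {"claw": 0, "tx": 0, "ty": 0, "tz": -0.03, "ax": 0, "ay": 0, "az": 0}, {"claw": 0, "tx": 0, "ty": 0, "tz": -0.04, "ax": 0, "ay": 0, "az": 0}, {"claw": 0, "tx": 0, "ty": 0, "tz": -0.04, "ax": 0, "ay": 0, "az": 0}, {"claw": 0, "tx": 0, "ty": 0, "tz": -0.04, "ax": 0, "ay": 0, "az": 0}, {"claw": 0, "tx": 0, "ty": 0, "tz": -0.02, "ax": 0, "ay": 0, "az": 0}, {"claw": 0, "tx": 0, "ty": 0, "tz": 0, "ax": 0, "ay": 0, "az": 0}, {"claw": 0, "tx": 0, "ty": 0, "tz": 0, "ax": 0, "ay": 0, "az": 0}, {"claw": 0, "tx": 0, "ty": 0, "tz": 0, "ax": 0, "ay": 0, "az": 0}]}}

```text
clock: 28.6
tcp_pos: [0.4722, 0.3855, 0.3823]
orientation: [-2.102, -2.334, 0.001]
contact_force: [-0.3, 0.4, -1.1]
grip_width: 0.0853
gripper_force: 0.0
```

Run:
```python
from h import *
o=r.get_obs(); print(o['clock'],o['tcp_pos'],o['grip_width'],o['contact_force'])
for c in('wrist','scene','side'):
  r.grab_frame(c); m,T=snap(c,c+'9')
  for n in ['large_open_c','small_open_c','large_shut_c','small_shut_c','pot_open_c','pot_lidded_c','bay_large','bay_small','bay_round']:
    for d in r.tip_of(n,c)[:2]:
      if d['confidence']>.4: print(c,n,round(d['confidence'],2),toworld(T,d['location']).round(4))
```

```text
28.6 [0.47217106 0.38549323 0.3823404 ] 0.0853029225516971 [-0.32252848  0.41754121 -1.14413749]
wrist large_open_c 0.9 [0.5041 0.192  0.0025]
wrist small_open_c 0.94 [0.4618 0.2851 0.0046]
wrist small_shut_c 0.51 [0.4816 0.285  0.0038]
wrist pot_open_c 0.74 [0.4705 0.3903 0.0228]
wrist pot_open_c 0.48 [0.4899 0.1861 0.006 ]
wrist bay_large 0.94 [0.4884 0.1862 0.0054]
wrist bay_small 0.63 [0.481  0.2841 0.0033]
scene large_open_c 0.65 [0.505  0.1873 0.0042]
scene large_open_c 0.49 [ 0.2841 -0.5516  0.0032]
scene small_open_c 0.7 [0.4662 0.2836 0.0066]
scene large_shut_c 0.47 [ 0.5296 -0.0668  0.006 ]
scene small_shut_c 0.59 [ 0.5091 -0.1823  0.0095]
scene pot_open_c 0.56 [0.4737 0.3876 0.025 ]
scene pot_lidded_c 0.94 [ 0.6513 -0.0514  0.0212]
scene bay_large 0.92 [4.885e-01 1.802e-01 2.000e-04]
scene bay_small 0.91 [ 0.4809  0.2818 -0.0015]
scene bay_round 0.78 [ 0.4727  0.384  -0.0019]
side large_open_c 0.76 [ 0.57   -0.6113  0.0029]
side large_open_c 0.59 [ 0.2792 -0.5492  0.0028]
side small_open_c 0.48 [0.4644 0.2857 0.0091]
side large_shut_c 0.57 [ 0.5271 -0.0666  0.0054]
side small_shut_c 0.54 [ 0.5091 -0.1812  0.0057]
side pot_open_c 0.69 [0.4721 0.3878 0.0259]
side pot_lidded_c 0.57 [ 0.6482 -0.0479  0.0209]
side pot_lidded_c 0.56 [ 0.4719  0.3811 -0.    ]
side bay_large 0.5 [0.4893 0.1865 0.0016]
side bay_small 0.83 [0.4803 0.2763 0.0034]
side bay_round 0.44 [ 0.4727  0.3819 -0.0008]
```

All the checked positions agree with the goal: the pot is about 3 mm from the bay centre, and both hemostats are within 5 mm of the centre line.

```bash
python3 -c "
from bench import r
print(r.hand_in())"
```

```text
the job is handed in; nothing more can be done
None
```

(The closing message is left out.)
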